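# Switch a tube heater to run with its pull-to-turn safety knob

### The arm

A 7-joint arm with a two-finger parallel gripper is mounted at the origin on the work surface. World frame = base frame: x ahead of the robot, y to its left, z up, the work surface at z = 0. Lengths are in m, angles in rad, forces in N, time in s.
With the tool pointing down it reaches from about 0.425 to 0.875 m from the base axis. Payload 4.7 kg.
Tool frame: the origin (TCP) lies at the very end of the fingers, on their centre line; the grasp point (between the pads) lies 19 mm behind it; z points along the fingers, y is the line along which they close (so a half turn about z gives the same grasp; the last joint's range is limited). The gripper opens to 85 mm and grips with 20 to 120 N. Pads are 22 mm wide; open, the fingers measure 114 mm over their backs; the gripper's body (76 mm by 85 mm) begins 54 mm behind the grasp point. The pads swing forward as they close: fully open they stand 13 mm farther back than shut.
Start: joints at [0.014, 0.321, -0.07, 1.45, 0.023, 1.371, -0.057], TCP at [0.65, -0, 0.231] pointing down, gripper open.
Joint ranges: [-2.86, 2.86], [-0.3, 2.09], [-1.38, 1.24], [0.06, 2.45], [-1.56, 4.7], [0.09, 2.05], [-2.69, 2.69]. Speed limits (rad/s): [2.57, 2.57, 3.14, 3.14, 3.14, 3.14, 3.14].

### API

Orientations are given as [roll, pitch, yaw] about the fixed x, y, z axes, in that order (R = Rz(yaw) Ry(pitch) Rx(roll)).
In Python, from workcell import * gives the robot as it stands. Calls block until the motion is done:
- goto(position, orientation): joint-space move of the TCP to a pose.
- move_straight(position, orientation=None, rate=0.15): straight line of the TCP; orientation=None keeps the orientation; rate is the mean speed in m/s.
- move_j(angles): joint-space move.
- gripper_open() and gripper_close(newtons=None): open the fingers fully, or close them until they stop; newtons is the grip in N (None keeps the last).
- hold(seconds).
- ik(position, orientation): joint angles nearest the present ones, or None.
- capture(name): name is "scene" or "side" or "wrist"; returns a dict with "color" (420x560x3 uint8, red, green, blue), "fx", "fy", "cx", "cy" (pixels), "xyz" and "orientation" of the camera in the world. Camera axes: x right, y up, looking along -z (the intrinsics and any distortion apply to the point x, -y, -z); pixel columns grow to the right and rows downward; lengths in m; the calibration is good to about 2 mm. A picture is of the moment at which its call begins. There is no depth.
A pose or a line that the arm cannot do raises IKError and nothing moves.
- job_done(): hands the job in; it is judged then, once.
Trained networks look in a picture, given as the dict that the camera call returned (one of the last four; its "shot" number tells which), for a name from the list of things; names that differ only in an ending like _2 or _b are one class to them, and where a whole thing is asked for, a point or a joint stands for the part that bears it (a point fixed in the world has none). Each returns a list of dicts, best first, with "conf" (0 to 1); they miss things now and then, are a little off and sometimes report something else, mostly with a low value. They report only what shows in the picture. A call takes as long as a camera call.
- regions_of(query, picture): "pixels" (420x560 bool, what is visible of it) and "box" ([left, top, right, bottom] in pixels, round what is visible of it).
- pinpoint(query, picture): "uv" ([column, row] in pixels: a listed point, or the origin of a listed thing).
Readings, each from a call of its own:
- current_time(): time.
- current_qpos(): joint angles.
- current_qvel(): joint speeds.
- current_effort(): joint torques, N m.
- current_ee_pos(): TCP position.
- current_tool_rot(): TCP orientation.
- current_contact_force(): force on the tool from outside, world axes, zero at the start.
- current_wrist_torque(): the same for the moment, N m.
- current_gripper_width(): opening from 0.0 (shut) to 1.0 (fully open).
- current_finger_force(): force on a finger pad.
Only numpy, scipy, OpenCV 4.12 (cv2) and the standard library are available. Lean on these libraries where they do the work, as an engineer would, in place of code of your own. Each camera call takes 0.05 s, during which the arm holds its last target. There are 200 camera calls.

### The job

Switch the tube heater with the orange knob from off to run: pull the knob up until it unlocks, turn it clockwise into the green arc, feel there for the catch and push the knob fully home, then let go. Be gentle: the locking pin under the knob must never be pressed or twisted against anything with more than 30 N. Leave the blue knob as it is and the other things where they stand.

Things in the scene. Friction and masses are not known exactly. Their poses are not given: they have to be found in the camera images.
- orange_grip (a point): The middle of the orange knob's bar grip, on its axis, 25 mm above its underside. The bar is 46 mm long (along this frame's x), 15 mm wide (y) and 34 mm tall, from 17 mm below this point to 15 mm above it; below it the knob has a round skirt, 65 mm across, whose top lies 18.7 mm below this point. z points up along the knob's axis; -x is the way of the white pointer line on top of the bar.
- orange_pull (a joint): How far the orange knob is pulled out (up), in m: 0 fully in, 0.012 at its upper stop. Sliding it takes about 3 N either way, and it stays where it is left. It can turn only when out by more than about 0.007.
- orange_turn (a joint): How far the orange knob is turned, in rad: within 0.06 of 0 at off, growing clockwise seen from above, stop at 1.75; takes about 0.03 Nm. Green arc: 0.82 to 1.38. The one hole where it goes in again has its middle between 0.86 and 1.34, unseen and different each time. The pin enters within about 0.04 of that middle; elsewhere it rests on a flat rim, knob out by about 0.0065.
- orange_pin: Steel locking pin under the orange knob's skirt, hidden when in: 5 mm thick, flat end, 26 mm from the axis, below the pointer. Origin on the axis at the skirt's underside, -x towards the pin. Resting on the rim it takes the push on the knob; at a side of its hole it takes any twist (0.6 Nm is 23 N). The hole is 0.9 mm wider than the pin on each side.
- orange_dial (a point): The point on the orange knob's axis at the top of the fixed aluminium collar (74 mm across, 8 mm tall) on which the knob sits when fully in. Frame fixed to the heater: z up, -x from the axis towards the black off dot, +x towards the tube block, whose near edge is 88 mm from the axis; the tubes in it reach 54 mm above this point.
- orange_heater: The tube heater with the orange knob: a white box, 220 mm (its x) by 150 mm (y) and 70 mm tall, fixed to the bench; origin at the middle of its underside. The knob's axis stands upright at x = -50 mm; a metal block with amber tubes is at x = +70 mm. On its top round the knob are a black dot (off) on the -x side and a green arc (run) clockwise from it.
- blue_heater: A second, like heater with a blue knob, to be left alone; origin at the middle of its underside, same sizes.
- blue_pull (a joint): How far the blue knob is pulled out, in m (0 fully in).
- blue_turn (a joint): How far the blue knob is turned, in rad (near 0, within 0.06, at off).
- mug: Bystander: a white mug, 80 mm wide, 95 mm tall; origin at the middle of its underside.
- reagent: Bystander: a white bottle with a blue cap, 72 mm wide, 170 mm tall; origin at the middle of its underside.
- vial: Bystander: an amber vial with a red cap, 30 mm wide, 55 mm tall, standing between the heaters; origin at the middle of its underside.
- beaker: Bystander: a glass beaker, 72 mm wide, 90 mm tall; origin at the middle of its underside.
- tip_box: Bystander: a blue box of pipette tips, 85 x 120 x 63 mm; origin at the middle of its underside.
- marker: Bystander: a white pen with a black cap, 130 mm long, 13 mm thick, in front; origin at the middle of its underside.

How it is judged:
By the outcome, as a careful person would: the job done as asked, in the order asked, and still so for the second after the job is handed in, with the robot touching nothing.
It also fails if it takes over 70 s, if anything falls off the work surface, if the arm or the gripper's body presses on something with over 40 N, if the wrist force passes 120 N, or if a joint passes its speed limit or range.

## Working session

There is one attempt and no reset: what is moved stays moved. The work goes in short steps, each a Python script; the robot and the scene stay as the last script left them, time stands still between calls to the robot, and variables do not carry over. Pictures are saved under pics/ and viewed, at most 10 in all, crops included, and the job is handed in when it is done.

```bash
ls; mkdir -p pics
cat > h.py <<'E'
from workcell import *
import numpy as np, cv2
from scipy.spatial.transform import Rotation as R
def ray(p,uv):
    M=R.from_euler('xyz',p["orientation"]).as_matrix()
    d=np.array([(uv[0]-p["cx"])/p["fx"],-(uv[1]-p["cy"])/p["fy"],-1.0])
    d=M@d; return np.array(p["xyz"]),d/np.linalg.norm(d)
def atz(p,uv,z):
    o,d=ray(p,uv); return o+d*(z-o[2])/d[2]
def tri(rs):
    A=0;b=0
    for o,d in rs:
        P=np.eye(3)-np.outer(d,d);A=A+P;b=b+P@o
    x=np.linalg.solve(A,b)
    return x,[np.linalg.norm((np.eye(3)-np.outer(d,d))@(x-o)) for o,d in rs]
def proj(p,X):
    M=R.from_euler('xyz',p["orientation"]).as_matrix()
    c=M.T@(np.array(X)-p["xyz"]); return p["cx"]+p["fx"]*c[0]/-c[2],p["cy"]-p["fy"]*c[1]/-c[2]
def save(p,n): cv2.imwrite(f"pics/{n}.png",p["color"][:,:,::-1])
E
python3 - <<'E'
from h import *
np.set_printoptions(precision=4,suppress=True)
ps={n:capture(n) for n in("scene","side","wrist")}
print({k:v for k,v in ps["scene"].items() if k not in("color",)})
for q in("orange_grip","orange_dial","orange_heater","blue_heater","vial","reagent","mug"):
    rs=[]
    for n,p in ps.items():
        r=pinpoint(q,p)
        for k in r[:2]: print(q,n,np.round(k["uv"],1),round(k["conf"],2))
        if r and r[0]["conf"]>.5: rs.append(ray(p,r[0]["uv"]))
    if len(rs)>1: print("  ",*tri(rs))
cv2.imwrite("pics/a.png",cv2.resize(np.vstack([np.hstack([ps["scene"]["color"],ps["side"]["color"]]),np.hstack([ps["wrist"]["color"],ps["wrist"]["color"]*0])])[:,:,::-1],(800,600)))
E
```

```text
pics
{'fx': 472.241339431361, 'fy': 472.241339431361, 'cx': 275.13287061454383, 'cy': 204.5698433651435, 'xyz': array([ 1.5891, -0.2773,  1.1806]), 'orientation': array([ 0.7886, -0.003 ,  1.339 ]), 'shot': 1}
orange_grip scene [226.3 219.7] 0.59
orange_grip side [323.8 186.1] 0.67
orange_grip wrist [186.4 363. ] 0.67
   [ 0.5502 -0.1912  0.0968] [np.float64(0.007033828810242176), np.float64(0.004422998419644472), np.float64(0.004514595908043909)]
orange_dial scene [390.  184.2] 0.68
orange_dial scene [224.3 224.1] 0.58
orange_dial side [322.1 196.1] 0.58
orange_dial wrist [194.9 348.3] 0.84
   [0.5721 0.1011 0.2677] [np.float64(0.2111157685687051), np.float64(0.2040241947590652), np.float64(0.11090748994882457)]
orange_heater scene [228.2 248.1] 0.72
orange_heater side [306.8 208. ] 0.74
orange_heater wrist [243.1 310. ] 0.96
   [ 0.5996 -0.1901  0.0014] [np.float64(0.006338520847704068), np.float64(0.006896775950104126), np.float64(0.0014537062428836363)]
blue_heater scene [348.2 236.2] 0.84
blue_heater side [205.7 259.4] 0.93
   [ 0.6327  0.2017 -0.0013] [np.float64(0.0002546212209946115), np.float64(0.00025462122099466773)]
vial scene [285.  224.9] 0.48
vial side [283.2 242.7] 0.73
vial wrist [190.  175.7] 0.92
   [ 0.5349  0.0002 -0.0015] [np.float64(0.0038506020639809493), np.float64(0.0038506020639810135)]
reagent scene [151.3 286.4] 0.65
reagent side [340.4 172.8] 0.84
reagent side [205.5 259.5] 0.35
   [ 0.6793 -0.448  -0.0124] [np.float64(0.0012595081264130626), np.float64(0.0012595081264128968)]
mug scene [391.5 184.3] 0.76
```

View pics/a.png

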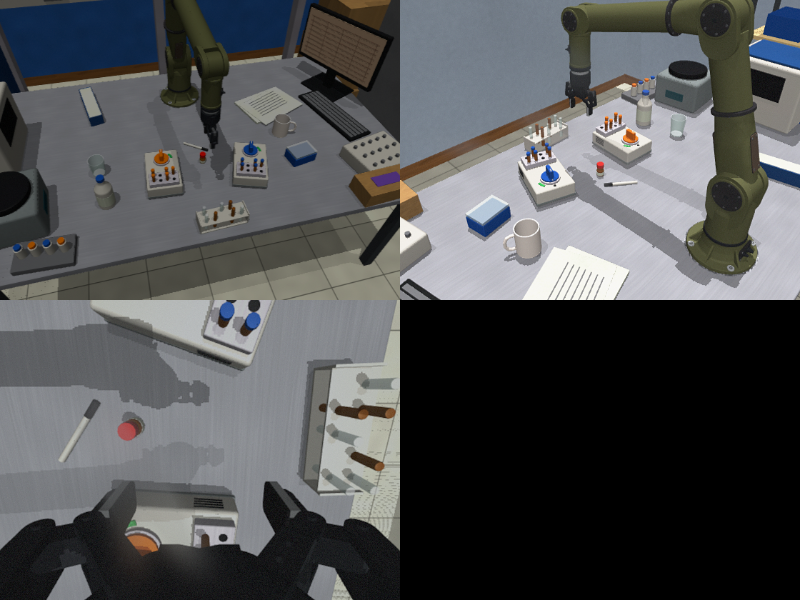

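The overview shows the orange heater at about scene px (228,240) with its knob on the robot's side, consistent with the triangulated (0.55, -0.19, 0.097). The vial (0.535, 0.0) and the bottle (0.68, -0.45) are clear of it. Next is a close look with the wrist camera.

Run:
```python
from h import *
np.set_printoptions(precision=4,suppress=True)
p=capture("wrist"); off=p["xyz"]-current_ee_pos(); print(off,p["orientation"],current_tool_rot())
rs=dict(g=[],d=[],h=[])
k=np.array([.55,-.19,.0])
for i,dx in enumerate((-.05,.05)):
    t=k+[dx,-off[1]-.07+ .0,.26]
    goto(t,[np.pi,0,0] if abs(abs(current_tool_rot()[0])-np.pi)<.3 else current_tool_rot())
    hold(.3)
    p=capture("wrist"); save(p,f"w{i}")
    print(current_ee_pos(),current_tool_rot(),p["xyz"])
    for q,n in(("orange_grip","g"),("orange_dial","d"),("orange_heater","h")):
        r=pinpoint(q,p); print(q,[(np.round(a["uv"],1),round(a["conf"],2)) for a in r[:2]])
        if r: rs[n].append(ray(p,r[0]["uv"])); print(atz(p,r[0]["uv"],dict(g=.103,d=.078,h=0)[n]))
for n in rs:
    if len(rs[n])>1: print(n,*tri(rs[n]))
```

```text
[0.0002 0.07   0.1423] [-0.2764 -0.0007 -0.0006] [3.1415 0.0001 1.5708]
[ 0.5004 -0.3295  0.2599] [-3.1415  0.0001  0.0012] [ 0.5698 -0.3282  0.4021]
orange_grip [(array([133.3, 139.9]), 0.79)]
[ 0.5522 -0.1862  0.103 ]
orange_dial [(array([145.7, 140.6]), 0.93)]
[ 0.55   -0.1873  0.078 ]
orange_heater [(array([172. ,  98.8]), 0.94)]
[ 0.5971 -0.1929  0.    ]
[ 0.5993 -0.3306  0.2607] [ 3.1413 -0.0008 -0.0011] [ 0.6683 -0.3298  0.4031]
orange_grip [(array([145.9, 233.3]), 0.61)]
[ 0.5538 -0.1878  0.103 ]
orange_dial [(array([157.8, 227.4]), 0.7)]
[ 0.5515 -0.1905  0.078 ]
orange_heater [(array([179. , 176.2]), 0.74)]
[ 0.5972 -0.1942  0.    ]
g [ 0.5519 -0.1848  0.0984] [np.float64(0.000746872141259749), np.float64(0.0007468721412597593)]
d [ 0.5498 -0.1872  0.074 ] [np.float64(0.0014917548461460246), np.float64(0.0014917548461460244)]
h [ 0.5971 -0.1935 -0.0002] [np.float64(0.000591204292148556), np.float64(0.0005912042921485815)]
```

View pics/w1.png

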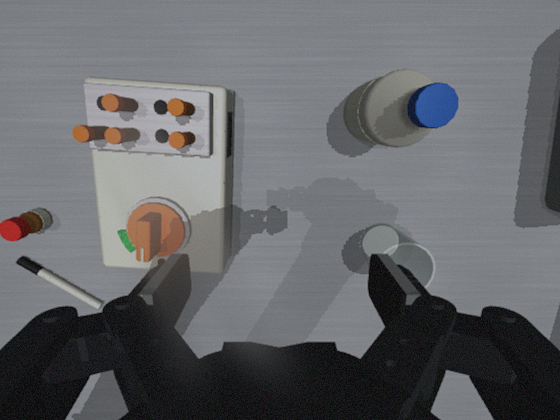

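The view shows the orange knob at px (157,228): its bar points down the image to the robot side (off), with the green arc at (125,240). Turning clockwise suits a grasp yaw near π because of joint 7's range. I'll take a centred look in that orientation to get the axis and the bar's angle.

Run:
```python
from h import *
np.set_printoptions(precision=4,suppress=True)
k=np.array([.5515,-.188,0])
goto(k+[0,0,.25],[np.pi,0,np.pi-.1]); hold(.3); print(current_qpos())
for y in (np.pi-.1,np.pi-1.1,np.pi-1.95): print(ik(k+[0,0,.11],[np.pi,0,y]))
for i,o in enumerate(([0,0,.22],[.03,.0,.22])):
    goto(k+o,[np.pi,0,np.pi-.1]); hold(.3)
    p=capture("wrist"); save(p,f"c{i}"); 
    import pickle; pickle.dump(p,open(f"c{i}.pkl","wb"))
    for q,z in(("orange_grip",.103),("orange_dial",.078),("orange_heater",0)):
        r=pinpoint(q,p); print(q,[(np.round(a["uv"],1),round(a["conf"],2),atz(p,a["uv"],z)) for a in r[:2]])
cv2.imwrite("pics/c2.png",cv2.resize(cv2.imread("pics/c1.png"),(800,600),interpolation=cv2.INTER_CUBIC))
```

```text
[ 0.415   0.1752 -0.1501  1.5937  0.0266  1.3747  1.7326]
[ 0.4124  0.2735 -0.1499  1.7644  0.0451  1.107   1.7185]
[ 0.3424  0.2698 -0.0688  1.7671  0.0205  1.1054  0.7377]
[ 0.2751  0.2676  0.0091  1.7697 -0.0027  1.1043 -0.0941]
orange_grip [(array([275.3, 194.3]), 0.72, array([ 0.5463, -0.1901,  0.103 ]))]
orange_dial [(array([280.8, 190.1]), 0.61, array([ 0.5487, -0.1853,  0.078 ]))]
orange_heater [(array([279.4, 219.1]), 0.97, array([ 0.6041, -0.1922,  0.    ])), (array([ 41.4, 159.3]), 0.56, array([ 0.4996, -0.4708,  0.    ]))]
orange_grip [(array([438.2, 126.9]), 0.62, array([ 0.5309, -0.0484,  0.103 ])), (array([267.7, 165.7]), 0.57, array([ 0.5488, -0.194 ,  0.103 ]))]
orange_dial [(array([272.7, 161.9]), 0.77, array([ 0.5492, -0.1902,  0.078 ])), (array([271.8, 163.2]), 0.58, array([ 0.5503, -0.1912,  0.078 ]))]
orange_heater [(array([278.2, 193.4]), 0.72, array([ 0.5987, -0.1903,  0.    ]))]
```

View pics/c2.png

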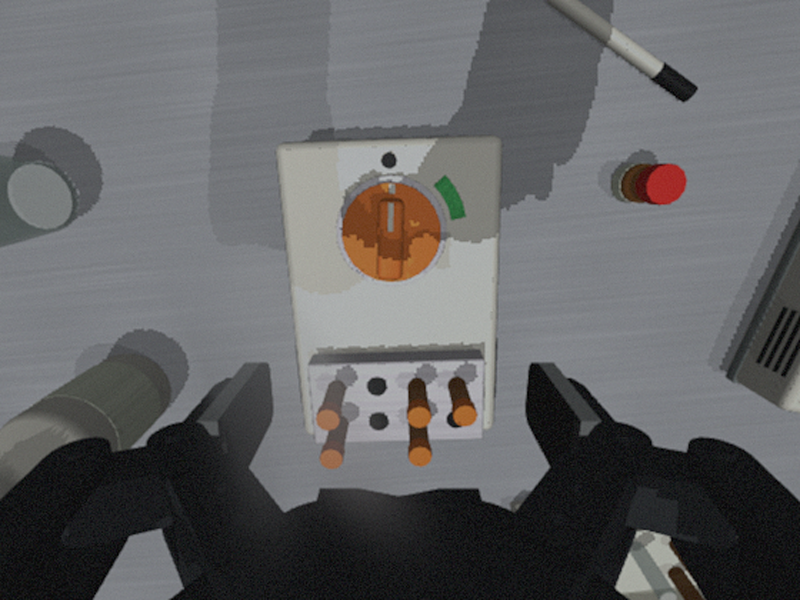

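The picture shows the bar upright at px (391,238 in 800-scale), with the off dot at (389,160) and the green arc at (448,198). I'll back-project these edges for yaw and axis.

Run:
```python
from h import *
import pickle
np.set_printoptions(precision=4,suppress=True)
p=pickle.load(open("c1.pkl","rb")); s=.7
f=lambda u,v,z: atz(p,(u*s,v*s),z)
dot=f(389,160,.07); 
hsv=cv2.cvtColor(p["color"],cv2.COLOR_RGB2HSV)
m=((hsv[...,0]<18)&(hsv[...,1]>150)).astype(np.uint8); m[:, :235]=0; m[:,315:]=0; m[205:]=0; m[:115]=0
c=max(cv2.findContours(m,0,1)[0],key=cv2.contourArea); (cx,cy),(a,b),_=cv2.fitEllipse(cv2.convexHull(c)); print("skirt",(cx,cy),a,b,p["fx"]*.065/(p["xyz"][2]-.084))
sk=atz(p,(cx,cy),.0825); print("dot",dot,"skirt c",sk,"off yaw",np.arctan2(*(sk-dot)[[1,0]]))
for e in(((283,180),(304,400)),((500,180),(494,400))):
    d=f(*e[1],.068)-f(*e[0],.068); print("edge yaw",np.arctan2(d[1],d[0]), f(*e[0],.068))
d=f(484,352,.1)-f(310,356,.1); print("block",np.arctan2(-d[0],d[1])) 
d=f(391,230,.118)-f(391,203,.118); print("line yaw",np.arctan2(d[1],d[0]))
crop=p["color"][95:215,215:335,::-1]; cv2.imwrite("pics/crop.png",cv2.resize(crop,(600,600),interpolation=cv2.INTER_CUBIC))
```

```text
skirt (273.5174255371094, 162.02281188964844) 67.88545989990234 68.48217010498047 69.93966677194811
dot [ 0.5041 -0.1859  0.07  ] skirt c [ 0.5488 -0.1893  0.0825] off yaw -0.07562344606615216
edge yaw -0.07596546452927415 [ 0.5095 -0.2575  0.068 ]
edge yaw -0.06468734084771549 [ 0.5241 -0.1139  0.068 ]
block -0.0757798136416796
line yaw -0.10591205165366595
```

View pics/crop.png

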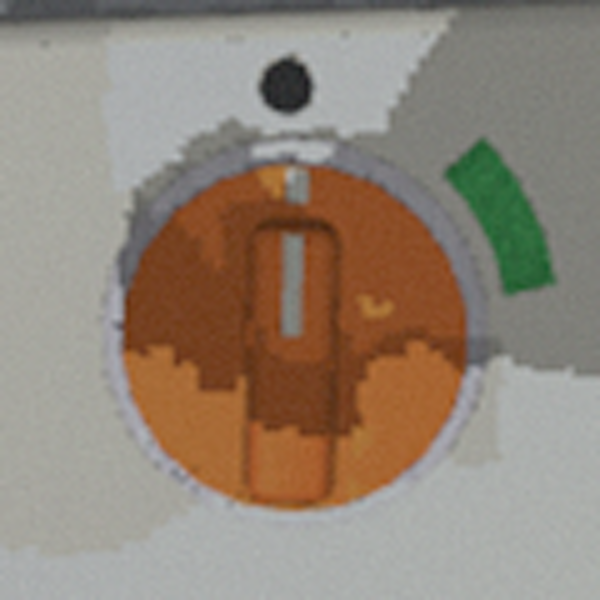

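The bar's yaw is about -0.115 and the heater's about -0.072, so the turn is about 0.04 and within the off range. The axis is at about (0.549, -0.189). I'll approach, grip lightly and read the forces.

```bash
cat >> h.py <<'E'
np.set_printoptions(precision=4,suppress=True)
HY=-.072
def st(t=""): print(t,"t%.1f"%current_time(),"p",np.array(current_ee_pos()),"y%.3f"%current_tool_rot()[2],"F",np.round(current_contact_force(),1),"M",np.round(current_wrist_torque(),2),"w%.3f"%current_gripper_width(),"ff",np.round(current_finger_force(),1),flush=True)
def ori(th): return [np.pi,0,np.pi+HY-th]
E
python3 - <<'E'
from h import *
th=.043; c=np.array([.5492,-.189])
st()
goto([*c,.16],ori(th)); st("above")
move_straight([*c,.088],ori(th),rate=.08); hold(.2); st("down")
gripper_close(20); hold(.3); st("grip")
save(capture("wrist"),"g")
E
```

```text
t8.2 p [ 0.5813 -0.1881  0.2202] y3.041 F [-0.2 -0.2 -0.6] M [0.04 0.05 0.  ] w1.001 ff 0.0
above t8.6 p [ 0.5485 -0.189   0.1595] y3.026 F [0.4 0.4 0.3] M [ 0.04  0.   -0.04] w1.001 ff 0.0
down t9.9 p [ 0.5496 -0.1891  0.0886] y3.027 F [-0.7 -0.8  0.2] M [ 0.05 -0.03  0.04] w1.003 ff 0.0
grip t10.8 p [ 0.5491 -0.19    0.0882] y3.026 F [-0.7 -4.1  1.3] M [-0.92  0.16 -0.02] w0.175 ff 26.8
```

View pics/g.png

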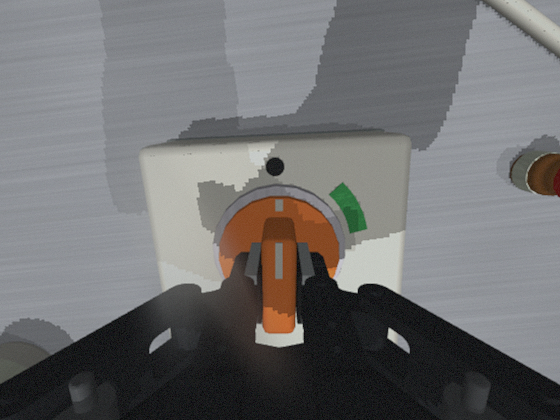

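The bar sits squarely between the pads (px 278,260). The knob pulled the tool 1 mm to -y at 4 N, so the arm is compliant. I'll recentre, pull up in steps and then test a turn.

Run:
```python
from h import *
th=.043; c=np.array([.5492,-.1902])
for dz in (.003,.006,.009,.0105):
    move_straight([*c,.088+dz],ori(th),rate=.02); hold(.1); st(f"up{dz}")
for th in (.1,.2,.35):
    move_straight([*c,.0985],ori(th),rate=.02); hold(.1); st(f"th{th}")
```

```text
up0.003 t11.3 p [ 0.5491 -0.1901  0.0907] y3.027 F [ 1.3 -3.3 -3.6] M [-0.74 -0.13  0.  ] w0.173 ff 26.2
up0.006 t11.7 p [ 0.5491 -0.19    0.0941] y3.027 F [ 0.1 -2.3 -2.1] M [-0.62 -0.05 -0.03] w0.168 ff 26.3
up0.009 t12.1 p [ 0.5491 -0.19    0.0972] y3.027 F [-1.  -2.9 -0.9] M [-0.57  0.11 -0.01] w0.171 ff 26.5
up0.0105 t12.4 p [ 0.5491 -0.1901  0.0985] y3.027 F [-0.5 -1.9 -2.2] M [-0.53  0.04  0.02] w0.168 ff 26.3
th0.1 t12.8 p [ 0.5491 -0.1901  0.0985] y2.971 F [-0.8 -2.6 -0.5] M [-0.43  0.17 -0.03] w0.170 ff 26.3
th0.2 t13.1 p [ 0.5492 -0.19    0.0985] y2.872 F [-0.5 -0.9 -0.9] M [-0.35  0.13  0.03] w0.171 ff 26.4
th0.35 t13.5 p [ 0.5492 -0.19    0.0985] y2.723 F [-1.3 -0.5 -0.7] M [-0.28  0.14 -0.03] w0.167 ff 26.4
```

The knob is out about 10 mm and turns freely. Next I go to the arc and probe with light pushes.

Run:
```python
from h import *
c=np.array([.5492,-.1900])
for th in (.6,.86): move_straight([*c,.0985],ori(th),rate=.02)
hold(.1); st("arc")
th=.87; found=False
while th<1.37 and not found:
    move_straight([*c,.0975],ori(th),rate=.02)
    for z in (.0955,.0945,.0935,.0925,.0915):
        move_straight([*c,z],ori(th),rate=.02); 
        F=current_contact_force()[2]; pz=current_ee_pos()[2]
        if F>9: break
    hold(.1); pz=current_ee_pos()[2]; st(f"th{th:.3f} z{z}")
    if pz<.0929 and current_contact_force()[2]<8: found=True; break
    th+=.045
print(found,th)
```

```text
arc t14.4 p [ 0.5493 -0.1899  0.0985] y2.213 F [-0.4 -1.  -1.1] M [-0.28 -0.03  0.01] w0.171 ff 26.4
th0.870 z0.0915 t16.0 p [ 0.5493 -0.1899  0.0915] y2.200 F [-0.2 -0.3  0.9] M [-0.01 -0.17 -0.06] w0.171 ff 26.8
True 0.87
```

The knob went down to about 3.3 mm out with almost no force, which means the catch is at about 0.87. I'll keep pushing in small steps, watching the force and nulling the twist.

Run:
```python
from h import *
c=np.array([.5492,-.1900]); th=.87
for z in (.0905,.0895,.0888,.0882,.0877,.0872,.0867):
    move_straight([*c,z],ori(th),rate=.02); hold(.1); st(f"z{z}")
    if current_contact_force()[2]>12: break
save(capture("wrist"),"in")
```

```text
z0.0905 t16.4 p [ 0.5493 -0.1899  0.0905] y2.200 F [0.8 0.2 1.8] M [ 0.04 -0.22  0.01] w0.170 ff 26.8
z0.0895 t16.7 p [ 0.5493 -0.1899  0.0895] y2.200 F [1.7 0.5 1.8] M [ 0.03 -0.29  0.  ] w0.169 ff 26.9
z0.0888 t17.1 p [ 0.5494 -0.1899  0.0889] y2.200 F [1.8 0.  2. ] M [ 0.08 -0.29 -0.02] w0.170 ff 26.9
z0.0882 t17.4 p [ 0.5493 -0.1899  0.0882] y2.200 F [1.2 0.8 2.1] M [ 0.22 -0.34 -0.04] w0.171 ff 27.0
z0.0877 t17.8 p [ 0.5493 -0.19    0.0881] y2.200 F [0.  0.6 4.7] M [ 0.31 -0.13  0.01] w0.172 ff 27.4
z0.0872 t18.1 p [ 0.5493 -0.19    0.0881] y2.200 F [-0.2  0.9  6.9] M [ 0.29  0.08 -0.04] w0.169 ff 27.8
z0.0867 t18.5 p [ 0.5494 -0.1899  0.0881] y2.200 F [-1.   1.9 10.3] M [0.37 0.33 0.02] w0.175 ff 28.1
```

View pics/in.png

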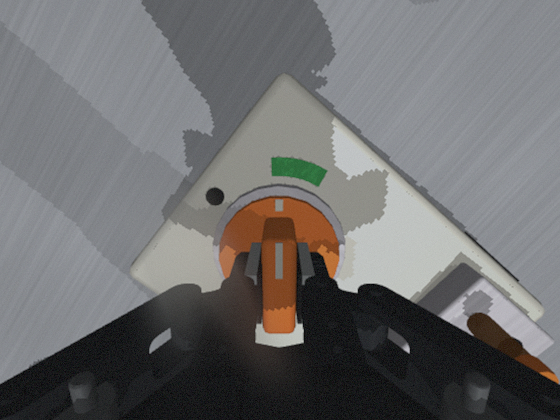

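The knob bottomed at 0.0881, its original seated height, with the pointer inside the green arc (px 279,205 against the arc at 272–327,170). I'll release, back off and check.

Run:
```python
from h import *
c=np.array([.5494,-.1899]); th=.87
move_straight([*c,.0878],ori(th),rate=.02); gripper_open(); hold(.2); st("open")
move_straight([*c,.22],ori(th),rate=.1); hold(.3); st("up")
p=capture("wrist")
r=pinpoint("orange_grip",p); print([(a["uv"],a["conf"],atz(p,a["uv"],.103)) for a in r[:2]])
x,y=map(int,proj(p,[.5494,-.1899,.1])); cv2.imwrite("pics/end.png",cv2.resize(p["color"][max(0,y-100):y+100,x-110:x+110,::-1],(660,600)))
```

```text
open t19.7 p [ 0.5494 -0.1899  0.0878] y2.200 F [-1.1 -0.5 -0.1] M [-0.02 -0.01  0.02] w1.002 ff 0.0
up t21.4 p [ 0.5493 -0.1899  0.2198] y2.200 F [ 0.3 -0.2 -0.5] M [ 0.03  0.01 -0.05] w1.003 ff 0.0
[([275.0, 199.0], 0.65, array([ 0.5455, -0.1894,  0.103 ]))]
```

View pics/end.png

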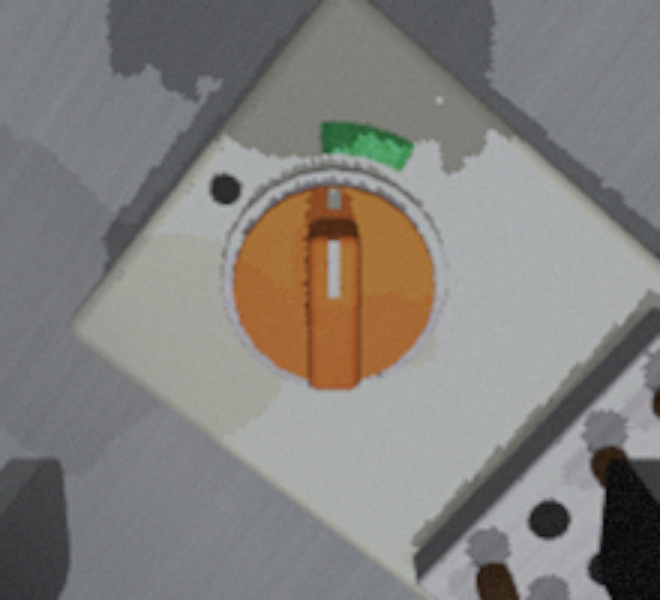

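The knob is seated on its collar, with the pointer (334,200) inside the green arc's left end (322–412,145), and the gripper is clear of everything.

```bash
python3 -c "
from workcell import *
print(job_done())"
```

```text
the job is handed in; nothing more can be done
None
```

The orange knob was pulled up, turned to about 0.87 rad in the green arc, pushed fully home and released; the push on the knob read about 10 N at most, nothing else was handled, and the job was handed in at about 21 s (no verdict was returned).

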